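# Table feet from the drying rack to the display rack, pale to dark

## Robot

A 6-joint arm with a two-finger parallel gripper is mounted at the origin on a cart in front of the work surface, level with it; the furniture and walls round the work are solid. World frame = base frame: x ahead of the robot, y to its left, z up, the work surface at z = 0. Lengths are in m, angles in rad, forces in N, time in s.
With the tool pointing down it reaches from about 0.275 to 0.825 m from the base axis. Payload 4.9 kg.
Tool frame: the origin (TCP) lies at the very end of the fingers, on their centre line; the grasp point (between the pads) lies 19 mm behind it (grasp_offset is the distance from the TCP to the grasp point, in m); z points along the fingers, y is the line along which they close (so a half turn about z gives the same grasp; the last joint's range is limited). The gripper opens to 85 mm and grips with 20 to 120 N. Pads are 22 mm wide; open, the fingers measure 114 mm over their backs; the gripper's body (76 mm by 85 mm) begins 54 mm behind the grasp point. The pads swing forward as they close: fully open they stand 13 mm farther back than shut.
Start: joints at [1.204, 0.326, -0.193, 1.052, 0, 1.437], TCP at [0.127, 0.535, 0.231] pointing down, gripper open.
Joint ranges: [-2.65, 2.65], [-0.97, 1.79], [-1.3, 1.35], [-1.93, 2.1], [-1.47, 1.37], [-3.14, 3.14]. Speed limits (rad/s): [2.57, 2.57, 3.14, 3.14, 3.14, 3.14].

## Interface

Orientations are given as a rotation vector (axis times angle).
In Python, from rig import sense, capture, calibration, hand_in, grasp_offset gives the robot as it stands. The module is installed in compiled form; this text tells all that it offers.
- The arm moves only by the shell command python3 -m pendant 'ROWS'. ROWS is JSON, one flat list of numbers, 7 for each row, row after row: the opening, from 0 (shut) to 1 (fully open), then the shift along the tool's x, y, z in m, then the turn, a rotation vector about the tool's x, y, z in rad. In form: [grip, x, y, z, ax, ay, az, grip, x, y, z, ax, ay, az, ...]. A call has 1 to 20 rows; each row is the pose to reach, as a shift and turn from the pose commanded when the call began, along the tool's axes at that moment; what a row does not reach only later rows make up. A row lasts 1/12 s, in which the tool goes at most 41.7 mm and 7.16 degrees, less where a joint would pass 70% of its speed; a pose out of reach is approached as far as the arm can. A call with a gripper value outside its range is refused whole. The fingers move at their own pace and stop on an object; the grip force is fixed at half the most. Time passes only in rows, so rows that repeat a pose let the fingers close. It gives the time, the measured TCP pose, the force, the opening and the grip force at its end, in the units of the state.
- sense(): the state, without advancing time (a new reading comes with each control period).
- capture(name): name is "scene" or "top"; returns the picture (384x512x3 uint8, red, green, blue); there is no depth.
- calibration(name): a dict with "fx", "fy", "cx", "cy" (pixels), "R" (3x3) and "t" (3): a world point X has camera coordinates R X + t. Camera axes: x right, y down, z forward; pixel columns grow to the right and rows downward; lengths in m; the calibration is good to about 2 mm. A picture is of the moment at which its call begins. calibration takes no time and is no camera call.
- hand_in(): hands the job in; it is judged then, once.
The state is a dict: "time": time; "joint_positions": joint angles; "joint_vel": joint speeds; "joint_efforts": joint torques, N m; "tcp_pos": TCP position; "orientation": TCP orientation; "ft_force": force on the tool from outside, world axes, zero at the start; "moment": the same for the moment, N m; "grip_width": finger opening in m; "finger_force": force on a finger pad.
Only numpy, scipy, OpenCV 4.12 (cv2) and the standard library are available. Lean on these libraries where they do the work, as an engineer would, in place of code of your own. Each camera call takes 0.05 s, during which the arm holds its last target. There are 200 camera calls.

## Task

Move the four freshly stained table feet from the plywood drying rack to the display rack, each into the station that carries the sample of its own finish, stud fully down the hole so that the foot stands flat and upright on the station. The stain may still rub off, so take them strictly from pale to dark: limed white first, then honey, then mahogany, black last, letting each one go before you fetch the next. Leave the glue bottle and the screw box where they stand.

Things in the scene. Friction and masses are not known exactly. Their poses are not given: they have to be found in the camera images.
- foot_white: turned table foot, limed white, upside down in a hole of the plywood drying rack (top 46 mm above the bench, holes 70 mm apart). Round, 70 mm tall with a grey glide on top; 45 mm collar 0-8 mm above its mounting face, 33 mm waist, 44 mm cylinder (grip here) 29-58 mm above the face. Origin: centre of mounting face; z up. 8 mm steel stud, 26 mm long, points down. 0.08-0.17 kg.
- foot_honey: turned table foot, honey brown, upside down in a hole of the plywood drying rack (top 46 mm above the bench, holes 70 mm apart). Round, 70 mm tall with a grey glide on top; 45 mm collar 0-8 mm above its mounting face, 33 mm waist, 44 mm cylinder (grip here) 29-58 mm above the face. Origin: centre of mounting face; z up. 8 mm steel stud, 26 mm long, points down. 0.08-0.17 kg.
- foot_mahogany: turned table foot, mahogany red-brown, upside down in a hole of the plywood drying rack (top 46 mm above the bench, holes 70 mm apart). Round, 70 mm tall with a grey glide on top; 45 mm collar 0-8 mm above its mounting face, 33 mm waist, 44 mm cylinder (grip here) 29-58 mm above the face. Origin: centre of mounting face; z up. 8 mm steel stud, 26 mm long, points down. 0.08-0.17 kg.
- foot_black: turned table foot, ebony black, upside down in a hole of the plywood drying rack (top 46 mm above the bench, holes 70 mm apart). Round, 70 mm tall with a grey glide on top; 45 mm collar 0-8 mm above its mounting face, 33 mm waist, 44 mm cylinder (grip here) 29-58 mm above the face. Origin: centre of mounting face; z up. 8 mm steel stud, 26 mm long, points down. 0.08-0.17 kg.
- station_white: display station with the limed white sample: fixed grey block, 68 mm along the row, 74 mm across, one of four at 70 mm pitch in an aluminium rail. Level top 46 mm above the bench with an upright 18 mm hole, 38 mm deep; sloping lip with the stained sample, 60 x 42 mm. Origin: centre of the hole's mouth, at the top; z up, x along the row, sample toward -y, its centre 59 mm from the hole.
- station_honey: display station with the honey brown sample: fixed grey block, 68 mm along the row, 74 mm across, one of four at 70 mm pitch in an aluminium rail. Level top 46 mm above the bench with an upright 18 mm hole, 38 mm deep; sloping lip with the stained sample, 60 x 42 mm. Origin: centre of the hole's mouth, at the top; z up, x along the row, sample toward -y, its centre 59 mm from the hole.
- station_mahogany: display station with the mahogany red-brown sample: fixed grey block, 68 mm along the row, 74 mm across, one of four at 70 mm pitch in an aluminium rail. Level top 46 mm above the bench with an upright 18 mm hole, 38 mm deep; sloping lip with the stained sample, 60 x 42 mm. Origin: centre of the hole's mouth, at the top; z up, x along the row, sample toward -y, its centre 59 mm from the hole.
- station_black: display station with the ebony black sample: fixed grey block, 68 mm along the row, 74 mm across, one of four at 70 mm pitch in an aluminium rail. Level top 46 mm above the bench with an upright 18 mm hole, 38 mm deep; sloping lip with the stained sample, 60 x 42 mm. Origin: centre of the hole's mouth, at the top; z up, x along the row, sample toward -y, its centre 59 mm from the hole.
- glue_bottle: white glue bottle with a red cap, 56 mm diameter, 186 mm high, standing loose on the bench beyond the racks; origin at the centre of its underside. Leave it alone.
- screw_box: small orange and teal carton of screws, 45 x 62 x 98 mm high, standing loose on the bench beyond the racks; origin at the centre of its underside. Leave it alone.
Mind the look-alikes: they are no part of the job. Several things have the shape of the foot_black; the one meant has the colours described above.

How it is judged:
On the way, in this order (a step that is already met when the one before it is completed fails the run):
1. the limed white foot stands seated in the station with the limed white sample, let go (horizontal distance between foot_white and station_white below 0.008 m and z of foot_white in the frame of station_white between -0.004 and 0.004 m and angle between foot_white's own z axis and vertical below 0.1 rad and contact force between the fingers and foot_white below 0.1 N), for 0.2 s.
2. the honey brown foot stands seated in the station with the honey brown sample, let go (horizontal distance between foot_honey and station_honey below 0.008 m and z of foot_honey in the frame of station_honey between -0.004 and 0.004 m and angle between foot_honey's own z axis and vertical below 0.1 rad and contact force between the fingers and foot_honey below 0.1 N), for 0.2 s.
3. the mahogany red-brown foot stands seated in the station with the mahogany red-brown sample, let go (horizontal distance between foot_mahogany and station_mahogany below 0.008 m and z of foot_mahogany in the frame of station_mahogany between -0.004 and 0.004 m and angle between foot_mahogany's own z axis and vertical below 0.1 rad and contact force between the fingers and foot_mahogany below 0.1 N), for 0.2 s.
4. the ebony black foot stands seated in the station with the ebony black sample, let go (horizontal distance between foot_black and station_black below 0.008 m and z of foot_black in the frame of station_black between -0.004 and 0.004 m and angle between foot_black's own z axis and vertical below 0.1 rad and contact force between the fingers and foot_black below 0.1 N), for 0.2 s.
At the end, for the whole second after the job is handed in: Each of the four feet stands in the station with the sample of its own finish, its mounting face within 8 mm sideways of the hole's centre and within 4 mm of the station's top, upright within 0.1 rad, released and at rest; they were seated in the order white, honey, mahogany, black (horizontal distance between foot_white and station_white below 0.008 m and z of foot_white in the frame of station_white between -0.004 and 0.004 m and angle between each of foot_white, foot_honey, foot_mahogany, foot_black's own z axis and vertical below 0.1 rad and linear speed of each of foot_white, foot_honey, foot_mahogany, foot_black below 0.02 m/s and horizontal distance between foot_honey and station_honey below 0.008 m and z of foot_honey in the frame of station_honey between -0.004 and 0.004 m and horizontal distance between foot_mahogany and station_mahogany below 0.008 m and z of foot_mahogany in the frame of station_mahogany between -0.004 and 0.004 m and horizontal distance between foot_black and station_black below 0.008 m and z of foot_black in the frame of station_black between -0.004 and 0.004 m); the robot touches nothing.
It fails at once if the glue bottle is pushed away (more than 20 mm) or knocked over (distance of glue_bottle from where it was at the start of the episode above 0.02 m or angle between glue_bottle's own z axis and vertical above 0.5 rad).
It fails at once if the screw box is pushed away (more than 20 mm) or knocked over (distance of screw_box from where it was at the start of the episode above 0.02 m or angle between screw_box's own z axis and vertical above 0.5 rad).
It also fails if it takes over 102 s, if anything falls off the work surface, if the arm or the gripper's body presses on something with over 40 N, if the wrist force passes 120 N, or if a joint passes its speed limit or range.

## Working session

There is one attempt and no reset: what is moved stays moved. The work goes in short steps, Python scripts to look and compute and a shell command to move; the robot and the scene stay as the last step left them, time stands still between calls to the robot, and variables do not carry over. Pictures are saved under pics/ and viewed, at most 14 in all, crops included, and the job is handed in when it is done.

```bash
mkdir -p pics
python3 - <<'E'
from rig import *
import cv2
for n in("scene","top"):
    im=capture(n); cv2.imwrite(f"pics/{n}0.png",im[:,:,::-1]); 
    c=calibration(n); print(n,c)
s=sense(); print(s['tcp_pos'],s['orientation'],s['grip_width'],s['time'],grasp_offset)
E
```

```text
scene {'fx': 383.31845328021757, 'fy': 383.31845328021757, 'cx': 255.01918974026327, 'cy': 193.304229701162, 'R': array([[ 0.8717473 , -0.48975927,  0.0138747 ],
       [-0.31701814, -0.5854157 , -0.74618225],
       [ 0.37357214,  0.64608383, -0.66559713]]), 't': array([-0.53771073,  0.2320811 ,  0.96872597])}
top {'fx': 352.86932561129095, 'fy': 352.86932561129095, 'cx': 247.25661374863003, 'cy': 195.27675703092814, 'R': array([[ 0.02116407, -0.99977371, -0.0021455 ],
       [-0.98149445, -0.02036851, -0.19040421],
       [ 0.19031742,  0.00613552, -0.98170344]]), 't': array([-0.01891428,  0.60675153,  0.98172577])}
[0.12668071 0.53467071 0.23056691] [-3.64826873e-01 -3.11993763e+00  2.41324400e-03] 0.08553557288930104 0.1 0.0187
```

View pics/scene0.png

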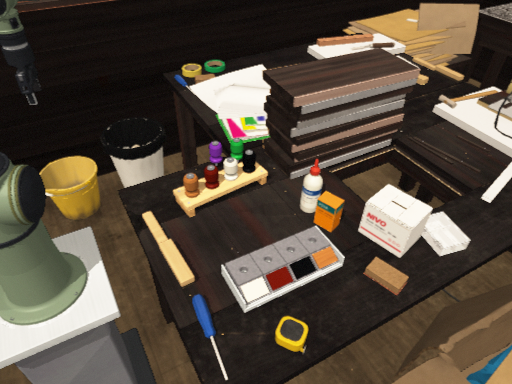

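View pics/top0.png

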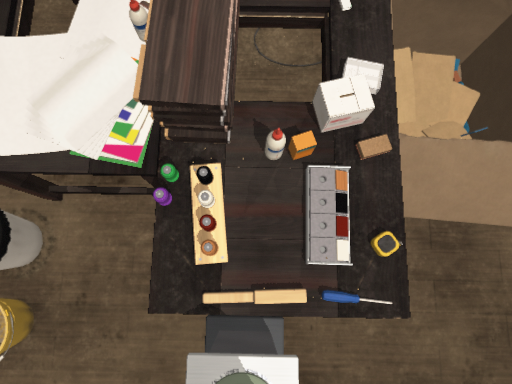

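The top view shows the drying rack with black (204,174), white (205,198), mahogany (207,222) and honey (208,247). The stations' samples are honey (342,181), black (342,203), mahogany (342,225) and white (342,250). Green (170,172) and purple (163,196) feet stand beside the rack as look-alikes. I'll check an enlarged crop.

```bash
cat > h.py <<'E'
import numpy as np, cv2
from rig import *
def ray(n,u,v,z):
    c=calibration(n); R,t=np.array(c['R']),np.array(c['t'])
    d=R.T@np.array([(u-c['cx'])/c['fx'],(v-c['cy'])/c['fy'],1]); o=-R.T@t
    return o+d*(z-o[2])/d[2]
def pix(n,X):
    c=calibration(n); p=np.array(c['R'])@X+c['t']; return c['fx']*p[0]/p[2]+c['cx'],c['fy']*p[1]/p[2]+c['cy']
E
python3 - <<'E'
from h import *
im=cv2.imread('pics/top0.png')
cv2.imwrite('pics/crop.png',cv2.resize(im[155:275,150:360],None,fx=3.8,fy=3.8,interpolation=cv2.INTER_CUBIC))
s=cv2.imread('pics/scene0.png'); cv2.imwrite('pics/crops.png',cv2.resize(s[130:310,165:365],None,fx=3.3,fy=3.3,interpolation=cv2.INTER_CUBIC))
g=cv2.resize(cv2.cvtColor(im,cv2.COLOR_BGR2GRAY),None,fx=4,fy=4,interpolation=cv2.INTER_CUBIC)
for nm,(a,b,z,r0,r1) in {'feet':(190,230,.116,14,34),'holes':(308,335,.046,8,18)}.items():
    c=cv2.HoughCircles(g[155*4:275*4,a*4:b*4],cv2.HOUGH_GRADIENT,1,60,param1=80,param2=14,minRadius=r0,maxRadius=r1)
    for x,y,r in sorted(c[0][:8].tolist(),key=lambda q:q[1]):
        u,v=(x-1.5)/4+a,(y-1.5)/4+155; print(nm,round(u,1),round(v,1),round(r/4,1),ray('top',u,v,z).round(4))
# samples centroid by colour saturation & bottle/box
print('bottle cap',ray('top',276,131,.186),'box',ray('top',303,145,.098))
from scipy.spatial.transform import Rotation as R
print(R.from_rotvec(sense()['orientation']).as_matrix().round(3))
E
```

```text
feet 202.8 171.8 4.2 [0.6607 0.1203 0.116 ]
feet 205.5 197.5 8.1 [0.5871 0.1093 0.116 ]
feet 199.0 211.5 3.8 [0.5475 0.1255 0.116 ]
feet 208.2 223.5 7.8 [0.5149 0.0986 0.116 ]
feet 208.2 247.0 8.1 [0.4512 0.0959 0.116 ]
holes 322.5 178.8 3.5 [ 0.6647 -0.2314  0.046 ]
holes 321.5 201.5 3.0 [ 0.5951 -0.2271  0.046 ]
holes 322.5 225.5 3.5 [ 0.5237 -0.2286  0.046 ]
holes 321.0 249.0 3.5 [ 0.4554 -0.223   0.046 ]
bottle cap [ 0.75879006 -0.0800895   0.186     ] box [ 0.75178629 -0.16557991  0.098     ]
[[-0.973  0.231 -0.001]
 [ 0.231  0.973 -0.001]
 [ 0.    -0.002 -1.   ]]
```

View pics/crop.png

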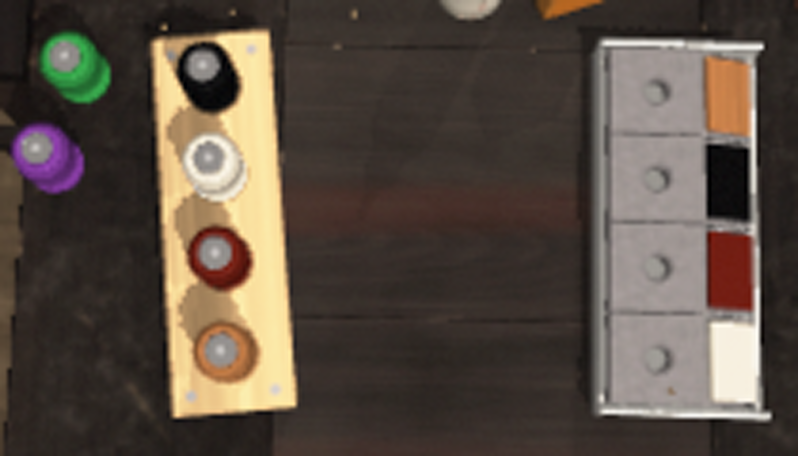

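View pics/crops.png

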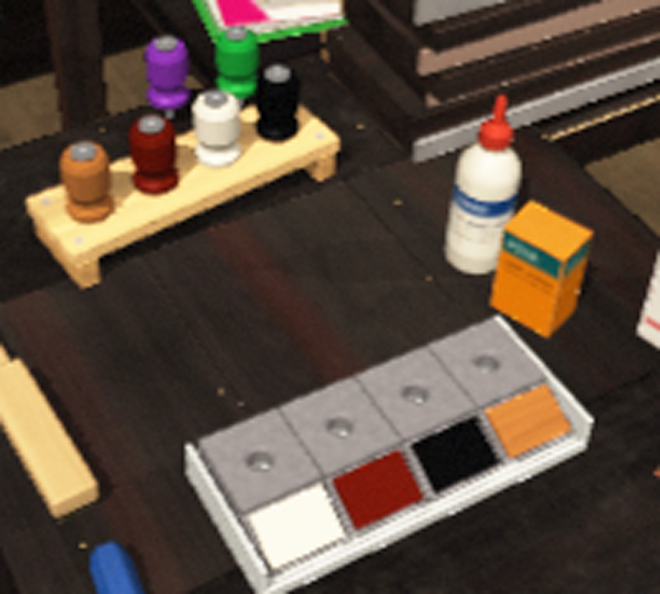

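The crop confirms the identities:
- **Feet in the rack:** black (203,64), white (208,157), mahogany (214,253) and honey (220,349) in crop pixels.
- **Black-shaped look-alikes:** green (65,55) and purple (37,148) stand off the rack, so only the ebony one in the rack fits the description.
- **Station holes:** x≈656, with y of 91 (honey), 179 (black), 267 (mahogany) and 358 (white).

Next I'll refine these positions.

```bash
cat > m.py <<'E'
from h import *
# approx pixels in the two pictures: (top) from crop /3.8+offset, (scene) from crop /3.3+offset
F={'black':((203,64),(279,72)),'white':((208,157),(218,97)),'mahogany':((214,253),(151,123)),'honey':((220,349),(84,151))}
H={'honey':((656,91),(487,364)),'black':((656,179),(415,394)),'mahogany':((656,267),(340,427)),'white':((656,358),(261,461))}
T=cv2.imread('pics/top0.png');S=cv2.imread('pics/scene0.png')
def blob(im,u,v,lo,hi,r):
    k=6; a,b=int(u)-r,int(v)-r
    c=cv2.resize(im[b:b+2*r+1,a:a+2*r+1],None,fx=k,fy=k,interpolation=cv2.INTER_CUBIC)
    h=cv2.cvtColor(c,cv2.COLOR_BGR2HSV); m=((h[...,1]<60)&(h[...,2]>lo)&(h[...,2]<hi)).astype('uint8')
    m=cv2.morphologyEx(m,cv2.MORPH_OPEN,np.ones((5,5)))
    n,l,st,ce=cv2.connectedComponentsWithStats(m); i=1+np.argmin(np.hypot(*(ce[1:]-r*k-k/2).T)) if n>1 else 0
    return (ce[i]+.5)/k-.5+[a,b],st[i,4]/k/k
def tri(p,q):
    A=[];B=[]
    for n,(u,v) in(('top',p),('scene',q)):
        c=calibration(n);R=np.array(c['R']);t=np.array(c['t'])
        for f,w,j in((c['fx'],u-c['cx'],0),(c['fy'],v-c['cy'],1)):
            A.append(R[j]*f-w*R[2]);B.append(w*t[2]-f*t[j])
    return np.linalg.lstsq(np.array(A),np.array(B),rcond=None)[0]
for nm,D,z in(('foot',F,.116),('hole',H,.046)):
    P={}
    for k,(a,b) in D.items():
        p0=(a[0]/3.8+149.6,a[1]/3.8+154.6);q0=(b[0]/3.3+164.6,b[1]/3.3+129.6)
        lo,hi=(95,215) if nm=='foot' else (40,128)
        p,n1=blob(T,*p0,lo,hi,5);q,n2=blob(S,*q0,lo,hi,5)
        P[k]=[ray('top',*p,z)[:2],ray('scene',*q,z)[:2]]
        print(nm,k,p.round(1),round(n1),q.round(1),round(n2),*[x.round(4) for x in P[k]],'hand',ray('top',*p0,z)[:2].round(4),ray('scene',*q0,z)[:2].round(4),'tri',tri(p,q).round(4))
E
python3 m.py
```

```text
foot black [202.9 171.8] 50 [248.6 151.9] 28 [0.6607 0.1198] [0.6572 0.1167] hand [0.6616 0.1195] [0.6599 0.1179] tri [0.6605 0.1206 0.1127]
foot white [204.4 196.2] 62 [229.8 159.5] 35 [0.5909 0.1124] [0.5868 0.1084] hand [0.5915 0.1127] [0.5904 0.1097] tri [0.5904 0.1134 0.1118]
foot mahogany [206.2 221.1] 55 [210.4 167.2] 29 [0.5215 0.1046] [0.5185 0.1016] hand [0.5211 0.1053] [0.519  0.1032] tri [0.5209 0.1053 0.1128]
foot honey [207.6 246.7] 50 [189.7 175.4] 28 [0.452  0.0976] [0.4491 0.0946] hand [0.4526 0.098 ] [0.4502 0.0944] tri [0.4512 0.0982 0.1127]
hole honey [324.  177.7] 14 [310. 239.] 5 [ 0.6679 -0.2359] [ 0.6577 -0.2293] hand [ 0.6653 -0.2306] [ 0.661  -0.2347] tri [ 0.661  -0.2326  0.0499]
hole black [324.3 200.8] 14 [288.2 248.1] 7 [ 0.5975 -0.2355] [ 0.5884 -0.2278] hand [ 0.5946 -0.2292] [ 0.5918 -0.233 ] tri [ 0.5909 -0.2322  0.0511]
hole mahogany [324.8 224.8] 14 [265.3 258.1] 8 [ 0.5259 -0.2353] [ 0.5185 -0.2274] hand [ 0.5256 -0.2279] [ 0.5224 -0.2328] tri [ 0.5204 -0.2322  0.0517]
hole white [324.9 249.4] 14 [241.3 268.6] 12 [ 0.4544 -0.2344] [ 0.4492 -0.2271] hand [ 0.456  -0.2266] [ 0.4533 -0.232 ] tri [ 0.4505 -0.2318  0.0516]
```

Run:
```python
from h import *
# rectify plane z=.046, 2 px/mm... x .41-.71 up->cols, y -.19..-.275 rows
W,Hh=750,230; out=[]
w=np.float32([[.41,-.185],[.71,-.185],[.71,-.277],[.41,-.277]]); d=np.float32([[0,0],[W,0],[W,Hh],[0,Hh]])
for n in('top','scene'):
    im=cv2.imread(f'pics/{n}0.png'); s=np.float32([pix(n,np.array([x,y,.046])) for x,y in w])
    o=cv2.warpPerspective(im,cv2.getPerspectiveTransform(s,d),(W,Hh),flags=cv2.INTER_CUBIC)
    for x,y in((.663,-.2327),(.593,-.2311),(.524,-.2304),(.4547,-.2293)):
        cv2.drawMarker(o,(int((x-.41)*2500),int((-.185-y)*2500)),(0,255,0),0,12,1)
        cv2.circle(o,(int((x-.41)*2500),int((-.185-y)*2500)),22,(0,255,255),1)
    out.append(o)
cv2.imwrite('pics/rect.png',np.vstack(out))
```

```text
(no output)
```

View pics/rect.png

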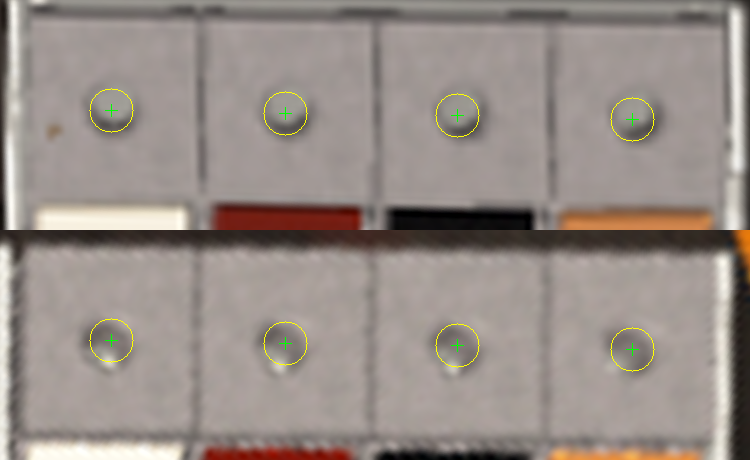

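Both rectified views put the holes at white (.455,-.229), mahogany (.524,-.230), black (.594,-.231) and honey (.664,-.232). The block seams agree. First move: above the white foot.

```bash
python3 -m pendant '[1,-0.5476,-0.3063,0.03,0,0,-0.283, 1,-0.5476,-0.3063,0.03,0,0,-0.283, 1,-0.5476,-0.3063,0.03,0,0,-0.283, 1,-0.5476,-0.3063,0.03,0,0,-0.283, 1,-0.5476,-0.3063,0.03,0,0,-0.283, 1,-0.5476,-0.3063,0.03,0,0,-0.283, 1,-0.5476,-0.3063,0.03,0,0,-0.283, 1,-0.5476,-0.3063,0.03,0,0,-0.283, 1,-0.5476,-0.3063,0.03,0,0,-0.283, 1,-0.5476,-0.3063,0.03,0,0,-0.283, 1,-0.5476,-0.3063,0.03,0,0,-0.283, 1,-0.5476,-0.3063,0.03,0,0,-0.283, 1,-0.5476,-0.3063,0.03,0,0,-0.283, 1,-0.5476,-0.3063,0.03,0,0,-0.283, 1,-0.5476,-0.3063,0.03,0,0,-0.283, 1,-0.5476,-0.3063,0.03,0,0,-0.283, 1,-0.5476,-0.3063,0.03,0,0,-0.283, 1,-0.5476,-0.3063,0.03,0,0,-0.283, 1,-0.5476,-0.3063,0.03,0,0,-0.283]'
cat > go.py <<'E'
# where am I, and the shift (tool axes) to a world target
import sys,numpy as np
from rig import sense
from scipy.spatial.transform import Rotation as R
s=sense();M=R.from_rotvec(s['orientation']).as_matrix();p=np.array(s['tcp_pos'])
print('t',round(s['time'],2),'tcp',p.round(4),'y',M[:,1].round(3),'z',M[:,2].round(3),'F',np.array(s['ft_force']).round(1),'w',round(s['grip_width'],4),'ff',s['finger_force'])
if len(sys.argv)>3: print('shift',(M.T@(np.array([float(a) for a in sys.argv[1:4]])-p)).round(4))
E
python3 go.py .589 .1105 .068
```

```text
time: 1.68
tcp_pos: [0.5878, 0.1116, 0.2009]
orientation: [0.08, -3.139, -0.001]
ft_force: [0.2, 0.3, -0.7]
grip_width: 0.0857
finger_force: 0.0
t 1.68 tcp [0.5878 0.1116 0.2009] y [-0.051  0.999  0.   ] z [-0.002  0.    -1.   ] F [ 0.2  0.3 -0.7] w 0.0857 ff 0.0
shift [-0.0014 -0.0012  0.1329]
```

```bash
python3 -m pendant '[0.85,-0.0014,-0.0012,0.03,0,0,0, 0.85,-0.0014,-0.0012,0.06,0,0,0, 0.85,-0.0014,-0.0012,0.085,0,0,0, 0.85,-0.0014,-0.0012,0.11,0,0,0, 0.85,-0.0014,-0.0012,0.133,0,0,0, 0.85,-0.0014,-0.0012,0.133,0,0,0, 0,-0.0014,-0.0012,0.133,0,0,0, 0,-0.0014,-0.0012,0.133,0,0,0, 0,-0.0014,-0.0012,0.133,0,0,0, 0,-0.0014,-0.0012,0.133,0,0,0, 0,-0.0014,-0.0012,0.133,0,0,0, 0,-0.0014,-0.0012,0.133,0,0,0, 0,-0.0014,-0.0012,0.133,0,0,0, 0,-0.0014,-0.0012,0.133,0,0,0]'
python3 - <<'E'
from h import *
cv2.imwrite('pics/g1.png',cv2.resize(capture('scene')[90:230,150:300,::-1],None,fx=4,fy=4,interpolation=cv2.INTER_CUBIC))
E
python3 go.py
```

```text
time: 2.85
tcp_pos: [0.5919, 0.1102, 0.0705]
orientation: [-0.079, 3.137, 0.002]
ft_force: [-0.6, 1.4, 7.4]
grip_width: 0.0424
finger_force: 61.5
t 2.9 tcp [0.5919 0.1102 0.0705] y [-0.05   0.999  0.001] z [ 0.004  0.001 -1.   ] F [-0.6  2.3  6.6] w 0.0423 ff 61.52011668827072
```

View pics/g1.png

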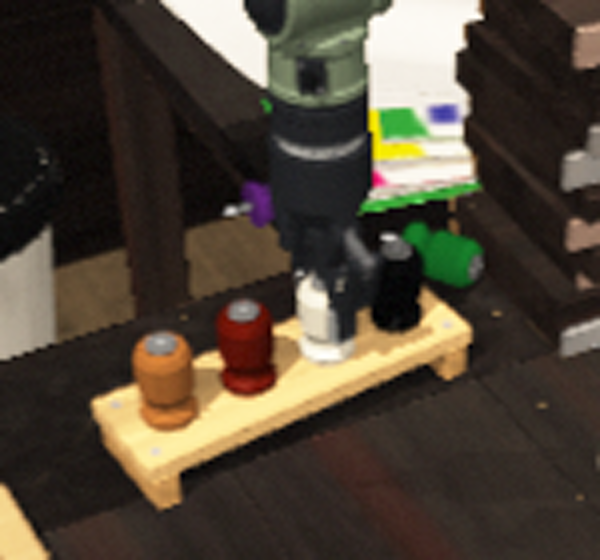

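```bash
python3 - <<'E'
from h import *
a=capture('top')[140:280,110:250,::-1];b=capture('scene')[110:190,190:300,::-1]
cv2.imwrite('pics/g2.png',np.hstack([cv2.resize(a,(400,400),interpolation=2),cv2.resize(b,(400,400),interpolation=2)]))
E
python3 go.py
```

```text
t 3.0 tcp [0.5919 0.1102 0.0705] y [-0.05   0.999  0.001] z [ 0.004  0.001 -1.   ] F [-1.2  1.   6.8] w 0.0423 ff 61.520012865235
```

View pics/g2.png

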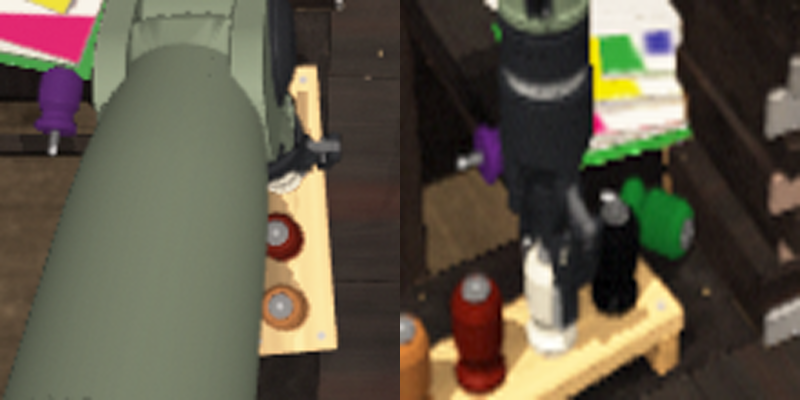

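The purple and green look-alikes have been knocked aside, and both now lie still. The purple one is on the neighbouring ledge at top pixel ≈(131,175), the green one beside the rack. The white foot is held, with a 42 mm grip. I'll lift it and watch.

```bash
python3 -m pendant '[0,0,0,-0.02,0,0,0, 0,0,0,-0.045,0,0,0, 0,0,0,-0.07,0,0,0, 0,0,0,-0.1,0,0,0, 0,0,0,-0.1,0,0,0, 0,0,0,-0.1,0,0,0]'; python3 go.py .4563 -.2294 .167
```

```text
time: 3.5
tcp_pos: [0.5923, 0.1097, 0.171]
orientation: [-0.078, 3.135, -0.0]
ft_force: [0.1, 0.8, -1.4]
grip_width: 0.0425
finger_force: 61.1
t 3.5 tcp [0.5923 0.1097 0.171 ] y [-0.05   0.999 -0.   ] z [ 0.005  0.    -1.   ] F [ 0.1  0.8 -1.4] w 0.0425 ff 61.067294984241016
shift [ 0.1528 -0.3318  0.0032]
```

```bash
python3 -m pendant '[0,0.153,-0.332,0,0,0,0, 0,0.153,-0.332,0,0,0,0, 0,0.153,-0.332,0,0,0,0, 0,0.153,-0.332,0,0,0,0, 0,0.153,-0.332,0,0,0,0, 0,0.153,-0.332,0,0,0,0, 0,0.153,-0.332,0,0,0,0, 0,0.153,-0.332,0,0,0,0, 0,0.153,-0.332,0,0,0,0, 0,0.153,-0.332,0,0,0,0, 0,0.153,-0.332,0,0,0,0, 0,0.153,-0.332,0,0,0,0, 0,0.153,-0.332,0,0,0,0]'; python3 go.py .4563 -.2294 .0705
python3 - <<'E'
from h import *
a=capture('top')[160:290,270:400,::-1];b=capture('scene')[150:310,210:370,::-1]
cv2.imwrite('pics/g3.png',np.hstack([cv2.resize(a,(400,400),interpolation=2),cv2.resize(b,(400,400),interpolation=2)]))
E
```

```text
time: 4.58
tcp_pos: [0.4542, -0.2283, 0.1677]
orientation: [0.081, -3.14, -0.002]
ft_force: [0.9, 0.1, -1.3]
grip_width: 0.0424
finger_force: 61.3
t 4.58 tcp [ 0.4542 -0.2283  0.1677] y [-0.052  0.999  0.001] z [-0.001  0.001 -1.   ] F [ 0.9  0.1 -1.3] w 0.0424 ff 61.31818069981591
shift [-0.0021 -0.0013  0.0972]
```

View pics/g3.png

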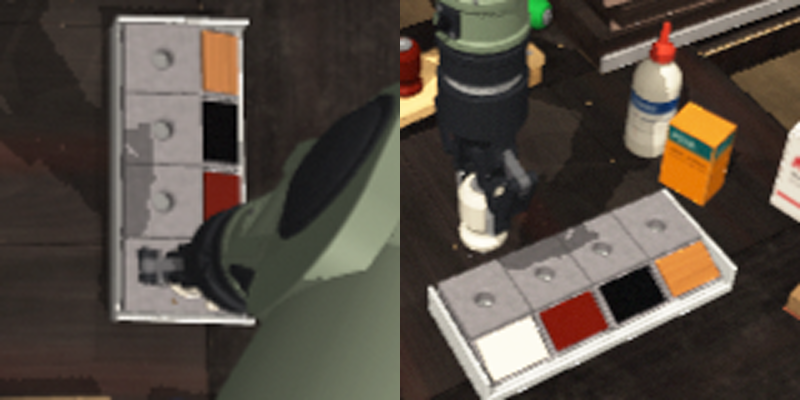

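The white foot hangs upright over the white station: in the right half of the picture it is at about (480,210), and the hole is at (485,298). Lowering.

```bash
python3 -m pendant '[0,-0.002,-0.001,0.025,0,0,0, 0,-0.002,-0.001,0.045,0,0,0, 0,-0.002,-0.001,0.06,0,0,0, 0,-0.002,-0.001,0.075,0,0,0, 0,-0.002,-0.001,0.085,0,0,0, 0,-0.002,-0.001,0.092,0,0,0, 0,-0.002,-0.001,0.096,0,0,0, 0,-0.002,-0.001,0.096,0,0,0]'; python3 go.py .4563 -.2294 .0705
```

```text
time: 5.35
tcp_pos: [0.4563, -0.23, 0.0718]
orientation: [0.08, -3.14, -0.001]
ft_force: [-0.4, -0.2, -0.4]
grip_width: 0.0424
finger_force: 61.3
t 5.35 tcp [ 0.4563 -0.23    0.0718] y [-0.051  0.999  0.   ] z [-0.001  0.    -1.   ] F [-0.4 -0.2 -0.4] w 0.0424 ff 61.29711201617468
shift [0.     0.0006 0.0013]
```

```bash
python3 -m pendant '[0,0,0,0.001,0,0,0, 0.85,0,0,0.001,0,0,0, 0.85,0,0,0.001,0,0,0, 0.85,0,0,0.001,0,0,0, 0.85,0,0,0.001,0,0,0, 0.85,0,0,0.001,0,0,0, 0.85,0,0,0.001,0,0,0, 0.85,0,0,-0.03,0,0,0, 0.85,0,0,-0.06,0,0,0, 0.85,0,0,-0.095,0,0,0, 0.85,0,0,-0.125,0,0,0, 0.85,0,0,-0.125,0,0,0]'; python3 go.py .4508 .0965 .195
python3 - <<'E'
from h import *
a=capture('top')[160:290,270:400,::-1];b=capture('scene')[150:310,210:370,::-1]
cv2.imwrite('pics/g4.png',np.hstack([cv2.resize(a,(400,400),interpolation=2),cv2.resize(b,(400,400),interpolation=2)]))
E
```

```text
time: 6.35
tcp_pos: [0.4595, -0.2325, 0.2034]
orientation: [-0.079, 3.132, -0.009]
ft_force: [0.9, -0.8, 0.6]
grip_width: 0.0727
finger_force: 0.0
t 6.35 tcp [ 0.4595 -0.2325  0.2034] y [-0.05   0.999 -0.006] z [ 0.008 -0.006 -1.   ] F [ 0.9 -0.8  0.6] w 0.0727 ff 0.0
shift [-0.0078  0.3291  0.0064]
```

View pics/g4.png

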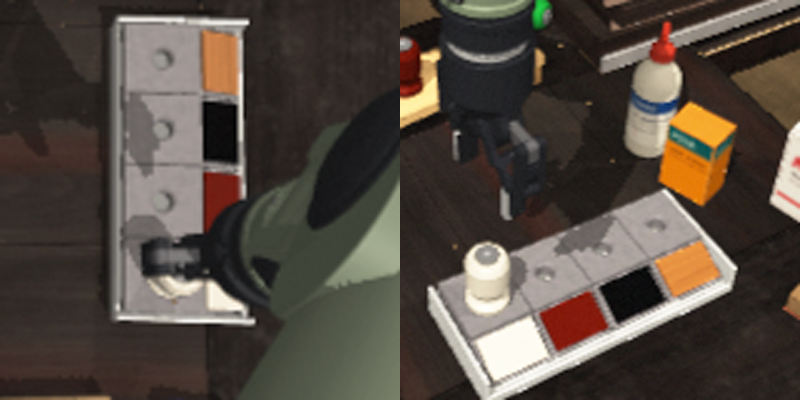

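White is seated in its station (right half, about (487,275)), upright and released. The knock may have shifted the rack, so I'll re-measure the remaining feet before fetching honey.

```bash
sed -i "s#cv2.imread('pics/top0.png')#capture('top')[:,:,::-1].copy()#;s#cv2.imread('pics/scene0.png')#capture('scene')[:,:,::-1].copy()#" m.py; python3 m.py | grep foot | cut -c1-110; python3 go.py .4508 .0965 .2
```

```text
foot black [202.9 171.8] 33 [248.8 151.2] 110 [0.6606 0.1199] [0.6595 0.1193] hand [0.6616 0.1195] [0.6599 0.1
foot white [204. 195.] 121 [232.4 154.4] 24 [0.5941 0.1138] [0.6061 0.1287] hand [0.5915 0.1127] [0.5904 0.109
foot mahogany [206.1 221.1] 55 [210.4 167.2] 29 [0.5215 0.1046] [0.5186 0.1017] hand [0.5211 0.1053] [0.519  0
foot honey [207.6 246.7] 50 [189.7 175.4] 29 [0.4521 0.0976] [0.4492 0.0948] hand [0.4526 0.098 ] [0.4502 0.09
t 6.55 tcp [ 0.4558 -0.23    0.1963] y [-0.05   0.999  0.001] z [-0.001  0.001 -1.   ] F [ 0.9 -0.1 -0.3] w 0.0728 ff 0.0
shift [-0.0114  0.3264 -0.0034]
```

The rest are unmoved. Fetching honey.

```bash
python3 -m pendant '[0.85,-0.0114,0.3264,0,0,0,0, 0.85,-0.0114,0.3264,0,0,0,0, 0.85,-0.0114,0.3264,0,0,0,0, 0.85,-0.0114,0.3264,0,0,0,0, 0.85,-0.0114,0.3264,0,0,0,0, 0.85,-0.0114,0.3264,0,0,0,0, 0.85,-0.0114,0.3264,0,0,0,0, 0.85,-0.0114,0.3264,0,0,0,0, 0.85,-0.0114,0.3264,0,0,0,0, 0.85,-0.0114,0.3264,0,0,0,0]'; python3 go.py .4508 .0965 .0695; python3 go.py .4508 .0965 .0695|tail -1
```

```text
time: 7.38
tcp_pos: [0.45, 0.0975, 0.1958]
orientation: [0.085, -3.137, 0.001]
ft_force: [-0.1, -1.2, -0.5]
grip_width: 0.0725
finger_force: 0.0
t 7.38 tcp [0.45   0.0975 0.1958] y [-0.054  0.999 -0.   ] z [-0.003 -0.001 -1.   ] F [-0.1 -1.2 -0.5] w 0.0725 ff 0.0
shift [-0.0011 -0.001   0.1263]
shift [-0.0011 -0.001   0.1263]
```

```bash
python3 -m pendant '[0.85,0,0,0.03,0,0,0, 0.85,0,0,0.06,0,0,0, 0.85,0,0,0.085,0,0,0, 0.85,0,0,0.11,0,0,0, 0.85,0,0,0.127,0,0,0, 0.85,0,0,0.127,0,0,0, 0,0,0,0.127,0,0,0, 0,0,0,0.127,0,0,0, 0,0,0,0.127,0,0,0, 0,0,0,0.127,0,0,0, 0,0,0,0.127,0,0,0, 0,0,0,0.127,0,0,0, 0,0,0,0.127,0,0,0]'; python3 go.py
python3 -m pendant '[0,0,0,-0.02,0,0,0, 0,0,0,-0.045,0,0,0, 0,0,0,-0.07,0,0,0, 0,0,0,-0.1,0,0,0, 0,0,0,-0.1,0,0,0, 0,0,0,-0.1,0,0,0, 0,0,0,-0.1,0,0,0]'; python3 go.py .6645 -.232 .167
```

```text
time: 8.47
tcp_pos: [0.4526, 0.0958, 0.0714]
orientation: [-0.079, 3.138, -0.002]
ft_force: [0.1, -0.6, 6.8]
grip_width: 0.0428
finger_force: 61.5
t 8.47 tcp [0.4526 0.0958 0.0714] y [-0.05   0.999 -0.001] z [ 0.003 -0.001 -1.   ] F [ 0.1 -0.6  6.8] w 0.0428 ff 61.54104468296282
time: 9.05
tcp_pos: [0.4509, 0.0962, 0.1698]
orientation: [0.079, -3.14, -0.0]
ft_force: [0.1, 0.8, -1.3]
grip_width: 0.0423
finger_force: 61.5
t 9.05 tcp [0.4509 0.0962 0.1698] y [-0.05   0.999  0.   ] z [-0.  0. -1.] F [ 0.1  0.8 -1.3] w 0.0423 ff 61.53207612034748
shift [-0.1968 -0.3385  0.0027]
```

```bash
python3 -m pendant '[0,-0.1968,-0.3385,0,0,0,0, 0,-0.1968,-0.3385,0,0,0,0, 0,-0.1968,-0.3385,0,0,0,0, 0,-0.1968,-0.3385,0,0,0,0, 0,-0.1968,-0.3385,0,0,0,0, 0,-0.1968,-0.3385,0,0,0,0, 0,-0.1968,-0.3385,0,0,0,0, 0,-0.1968,-0.3385,0,0,0,0, 0,-0.1968,-0.3385,0,0,0,0, 0,-0.1968,-0.3385,0,0,0,0, 0,-0.1968,-0.3385,0,0,0,0, 0,-0.1968,-0.3385,0,0,0,0, 0,-0.1968,-0.3385,0,0,0,0, 0,-0.1968,-0.3385,0,0,0,0]'; python3 go.py .6645 -.232 .0715
python3 - <<'E'
from h import *
a=capture('top')[110:270,250:410,::-1];b=capture('scene')[150:310,210:370,::-1]
cv2.imwrite('pics/g5.png',np.hstack([cv2.resize(a,(400,400),interpolation=2),cv2.resize(b,(400,400),interpolation=2)]))
E
python3 go.py .6645 -.232 .0715
```

```text
time: 10.22
tcp_pos: [0.664, -0.2305, 0.1693]
orientation: [0.081, -3.138, -0.002]
ft_force: [-0.4, 0.9, -1.2]
grip_width: 0.0426
finger_force: 61.7
t 10.22 tcp [ 0.664  -0.2305  0.1693] y [-0.051  0.999  0.001] z [-0.002  0.001 -1.   ] F [-0.4  0.9 -1.2] w 0.0426 ff 61.72039459546795
shift [-0.0007 -0.0016  0.0978]
t 10.32 tcp [ 0.6645 -0.2307  0.1702] y [-0.052  0.999  0.   ] z [-0.001  0.    -1.   ] F [-0.2  0.5 -1.7] w 0.0422 ff 61.7200939169561
shift [-0.     -0.0013  0.0987]
```

View pics/g5.png

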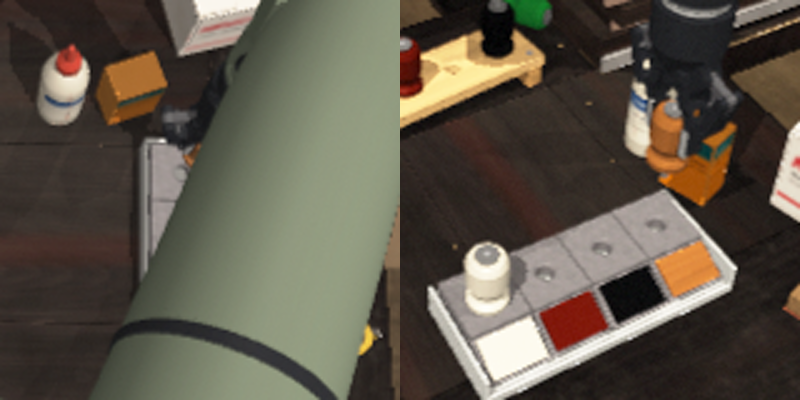

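Honey hangs over its station, its foot at about (667,135) and the hole at (655,226) in the right half. The bottle and box are clear.

```bash
python3 -m pendant '[0,0,-0.001,0.025,0,0,0, 0,0,-0.001,0.045,0,0,0, 0,0,-0.001,0.06,0,0,0, 0,0,-0.001,0.075,0,0,0, 0,0,-0.001,0.085,0,0,0, 0,0,-0.001,0.092,0,0,0, 0,0,-0.001,0.097,0,0,0, 0,0,-0.001,0.097,0,0,0, 0,0,-0.001,0.097,0,0,0]'; python3 go.py .6645 -.232 .0715
```

```text
time: 11.07
tcp_pos: [0.6653, -0.2331, 0.0738]
orientation: [-0.079, 3.14, -0.001]
ft_force: [0.3, -0.1, -1.9]
grip_width: 0.0426
finger_force: 61.7
t 11.07 tcp [ 0.6653 -0.2331  0.0738] y [-0.05   0.999 -0.   ] z [ 0.001 -0.    -1.   ] F [ 0.3 -0.1 -1.9] w 0.0426 ff 61.71008708013687
shift [0.0008 0.0012 0.0023]
```

```bash
python3 -m pendant '[0,0,0,0.002,0,0,0, 0,0,0,0.002,0,0,0, 0.75,0,0,0.002,0,0,0, 0.75,0,0,0.002,0,0,0, 0.75,0,0,0.002,0,0,0, 0.75,0,0,0.002,0,0,0, 0.75,0,0,0.002,0,0,0, 0.75,0,0,0.002,0,0,0, 0.75,0,0,-0.03,0,0,0, 0.75,0,0,-0.06,0,0,0, 0.75,0,0,-0.095,0,0,0, 0.75,0,0,-0.125,0,0,0, 0.75,0,0,-0.125,0,0,0, 0.75,0,0,-0.125,0,0,0]'
python3 - <<'E'
from h import *
a=capture('top')[110:270,250:410,::-1];b=capture('scene')[150:310,210:370,::-1]
cv2.imwrite('pics/g6.png',np.hstack([cv2.resize(a,(400,400),interpolation=2),cv2.resize(b,(400,400),interpolation=2)]))
E
python3 go.py .521 .104 .2
```

```text
time: 12.23
tcp_pos: [0.6665, -0.2338, 0.2012]
orientation: [-0.079, 3.136, -0.004]
ft_force: [0.5, -0.0, -1.2]
grip_width: 0.0639
finger_force: 0.0
t 12.33 tcp [ 0.6645 -0.2329  0.1975] y [-0.05   0.999  0.001] z [-0.001  0.    -1.   ] F [-0.7 -0.2 -0.2] w 0.0641 ff 0.0
shift [ 0.1264  0.3436 -0.0022]
```

View pics/g6.png

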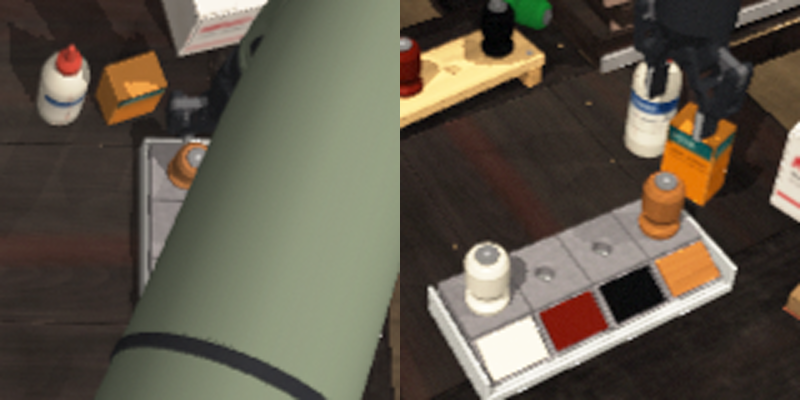

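Honey is seated at (663,205). Next is mahogany.

```bash
python3 -m pendant '[0.85,0.127,0.343,0,0,0,0, 0.85,0.127,0.343,0,0,0,0, 0.85,0.127,0.343,0,0,0,0, 0.85,0.127,0.343,0,0,0,0, 0.85,0.127,0.343,0,0,0,0, 0.85,0.127,0.343,0,0,0,0, 0.85,0.127,0.343,0,0,0,0, 0.85,0.127,0.343,0,0,0,0, 0.85,0.127,0.343,0,0,0,0, 0.85,0.127,0.343,0,0,0,0, 0.85,0.127,0.343,0,0,0,0, 0.85,0.127,0.343,0,0,0,0, 0.85,0.127,0.343,0,0,0,0]'; python3 go.py .5203 .1033 .0695
```

```text
time: 13.42
tcp_pos: [0.5212, 0.102, 0.1976]
orientation: [0.077, -3.14, 0.001]
ft_force: [0.3, -0.7, 0.1]
grip_width: 0.0725
finger_force: 0.0
t 13.42 tcp [0.5212 0.102  0.1976] y [-0.049  0.999 -0.   ] z [-0.001 -0.    -1.   ] F [ 0.3 -0.7  0.1] w 0.0725 ff 0.0
shift [0.0007 0.0014 0.1281]
```

```bash
python3 -m pendant '[0.85,0,0.001,0.03,0,0,0, 0.85,0,0.001,0.06,0,0,0, 0.85,0,0.001,0.085,0,0,0, 0.85,0,0.001,0.11,0,0,0, 0.85,0,0.001,0.128,0,0,0, 0.85,0,0.001,0.128,0,0,0, 0,0,0.001,0.128,0,0,0, 0,0,0.001,0.128,0,0,0, 0,0,0.001,0.128,0,0,0, 0,0,0.001,0.128,0,0,0, 0,0,0.001,0.128,0,0,0, 0,0,0.001,0.128,0,0,0, 0,0,0.001,0.128,0,0,0]'; python3 go.py
python3 -m pendant '[0,0,0,-0.02,0,0,0, 0,0,0,-0.045,0,0,0, 0,0,0,-0.07,0,0,0, 0,0,0,-0.1,0,0,0, 0,0,0,-0.1,0,0,0, 0,0,0,-0.1,0,0,0, 0,0,0,-0.1,0,0,0]'; python3 go.py .5245 -.230 .167
```

```text
time: 14.5
tcp_pos: [0.5224, 0.1039, 0.0718]
orientation: [-0.079, 3.137, -0.001]
ft_force: [-0.2, -0.9, 6.1]
grip_width: 0.0428
finger_force: 61.7
t 14.5 tcp [0.5224 0.1039 0.0718] y [-0.05   0.999 -0.001] z [ 0.003 -0.001 -1.   ] F [-0.2 -0.9  6.1] w 0.0428 ff 61.66678496170789
time: 15.08
tcp_pos: [0.5202, 0.1041, 0.1697]
orientation: [0.079, -3.14, -0.0]
ft_force: [-0.4, -0.7, -1.6]
grip_width: 0.042
finger_force: 61.5
t 15.08 tcp [0.5202 0.1041 0.1697] y [-0.05   0.999  0.   ] z [-0.001  0.    -1.   ] F [-0.4 -0.7 -1.6] w 0.042 ff 61.503513981588185
shift [ 0.0126 -0.3339  0.0027]
```

```bash
python3 -m pendant '[0,0.0126,-0.334,0,0,0,0, 0,0.0126,-0.334,0,0,0,0, 0,0.0126,-0.334,0,0,0,0, 0,0.0126,-0.334,0,0,0,0, 0,0.0126,-0.334,0,0,0,0, 0,0.0126,-0.334,0,0,0,0, 0,0.0126,-0.334,0,0,0,0, 0,0.0126,-0.334,0,0,0,0, 0,0.0126,-0.334,0,0,0,0, 0,0.0126,-0.334,0,0,0,0, 0,0.0126,-0.334,0,0,0,0, 0,0.0126,-0.334,0,0,0,0]'; python3 go.py .5245 -.230 .072
python3 -m pendant '[0,0,0,0.025,0,0,0, 0,0,0,0.045,0,0,0, 0,0,0,0.06,0,0,0, 0,0,0,0.075,0,0,0, 0,0,0,0.075,0,0,0]'; python3 go.py .5245 -.230 .072
```

```text
time: 16.08
tcp_pos: [0.5243, -0.2284, 0.1691]
orientation: [0.081, -3.138, -0.003]
ft_force: [-0.2, 0.1, -1.8]
grip_width: 0.0421
finger_force: 61.9
t 16.08 tcp [ 0.5243 -0.2284  0.1691] y [-0.052  0.999  0.002] z [-0.002  0.002 -1.   ] F [-0.2  0.1 -1.8] w 0.0421 ff 61.869146311073564
shift [-0.0004 -0.0018  0.0971]
time: 16.5
tcp_pos: [0.523, -0.2269, 0.0922]
orientation: [0.083, -3.135, -0.005]
ft_force: [-0.5, 0.3, -1.4]
grip_width: 0.0426
finger_force: 61.9
t 16.5 tcp [ 0.523  -0.2269  0.0922] y [-0.053  0.999  0.004] z [-0.005  0.003 -1.   ] F [-0.5  0.3 -1.4] w 0.0426 ff 61.89513398625422
shift [-0.0015 -0.0032  0.0201]
```

```bash
python3 -m pendant '[0,-0.001,-0.001,0.01,0,0,0, 0,-0.001,-0.001,0.016,0,0,0, 0,-0.001,-0.001,0.021,0,0,0, 0,-0.001,-0.001,0.021,0,0,0, 0,-0.001,-0.001,0.021,0,0,0]'; python3 go.py .5245 -.230 .072
```

```text
time: 16.92
tcp_pos: [0.5262, -0.231, 0.0744]
orientation: [0.079, -3.141, -0.0]
ft_force: [0.0, -0.1, -1.7]
grip_width: 0.0425
finger_force: 61.9
t 16.92 tcp [ 0.5262 -0.231   0.0744] y [-0.05   0.999  0.   ] z [-0.  0. -1.] F [ 0.  -0.1 -1.7] w 0.0425 ff 61.93577150639612
shift [0.0016 0.0011 0.0024]
```

```bash
python3 -m pendant '[0,0,0,0.002,0,0,0, 0,0,0,0.002,0,0,0, 0.8,0,0,0.002,0,0,0, 0.8,0,0,0.002,0,0,0, 0.8,0,0,0.002,0,0,0, 0.8,0,0,0.002,0,0,0, 0.8,0,0,0.002,0,0,0, 0.8,0,0,0.002,0,0,0, 0.8,0,0,-0.03,0,0,0, 0.8,0,0,-0.06,0,0,0, 0.8,0,0,-0.095,0,0,0, 0.8,0,0,-0.125,0,0,0, 0.8,0,0,-0.125,0,0,0, 0.8,0,0,-0.125,0,0,0]'
python3 - <<'E'
from h import *
a=capture('top')[140:280,170:310,::-1];b=capture('scene')[130:310,190:370,::-1]
cv2.imwrite('pics/g7.png',np.hstack([cv2.resize(a,(400,400),interpolation=2),cv2.resize(b,(400,400),interpolation=2)]))
E
python3 m.py | grep 'foot black'; python3 go.py .6595 .1185 .2
```

```text
time: 18.08
tcp_pos: [0.5274, -0.2318, 0.2014]
orientation: [-0.079, 3.137, -0.004]
ft_force: [0.5, 0.6, 0.5]
grip_width: 0.0683
finger_force: 0.0
foot black [202.9 171.8] 33 [248.2 150.3] 14 [0.6606 0.12  ] [0.6602 0.1247] hand [0.6616 0.1195] [0.6599 0.1179] tri [0.6586 0.1198 0.1199]
t 18.28 tcp [ 0.5251 -0.2305  0.1976] y [-0.05   0.999  0.002] z [-0.003  0.002 -1.   ] F [ 0.6 -0.7 -0.2] w 0.0686 ff 0.0
shift [-0.1517  0.3418 -0.0022]
```

View pics/g7.png

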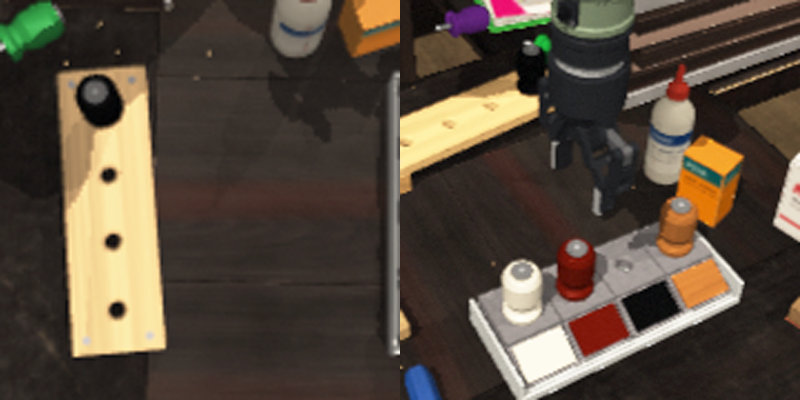

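Mahogany is seated at (576,270), and the black station's hole at (625,265) is free. The black foot stands alone in the rack at (97,95) in the left half. The green foot lies clear of the gripper's spot.

```bash
python3 -m pendant '[0.85,-0.1517,0.3418,0,0,0,0, 0.85,-0.1517,0.3418,0,0,0,0, 0.85,-0.1517,0.3418,0,0,0,0, 0.85,-0.1517,0.3418,0,0,0,0, 0.85,-0.1517,0.3418,0,0,0,0, 0.85,-0.1517,0.3418,0,0,0,0, 0.85,-0.1517,0.3418,0,0,0,0, 0.85,-0.1517,0.3418,0,0,0,0, 0.85,-0.1517,0.3418,0,0,0,0, 0.85,-0.1517,0.3418,0,0,0,0, 0.85,-0.1517,0.3418,0,0,0,0, 0.85,-0.1517,0.3418,0,0,0,0, 0.85,-0.1517,0.3418,0,0,0,0]'; python3 go.py .6595 .1185 .0695
python3 - <<'E'
from h import *
b=capture('scene')[60:220,170:330,::-1]; cv2.imwrite('pics/g8.png',cv2.resize(b,(560,560),interpolation=2))
E
```

```text
time: 19.37
tcp_pos: [0.6597, 0.1167, 0.1983]
orientation: [0.077, -3.139, 0.001]
ft_force: [-0.5, -0.5, -0.1]
grip_width: 0.0726
finger_force: 0.0
t 19.37 tcp [0.6597 0.1167 0.1983] y [-0.049  0.999 -0.   ] z [-0.002 -0.    -1.   ] F [-0.5 -0.5 -0.1] w 0.0726 ff 0.0
shift [-0.0002  0.0019  0.1288]
```

View pics/g8.png

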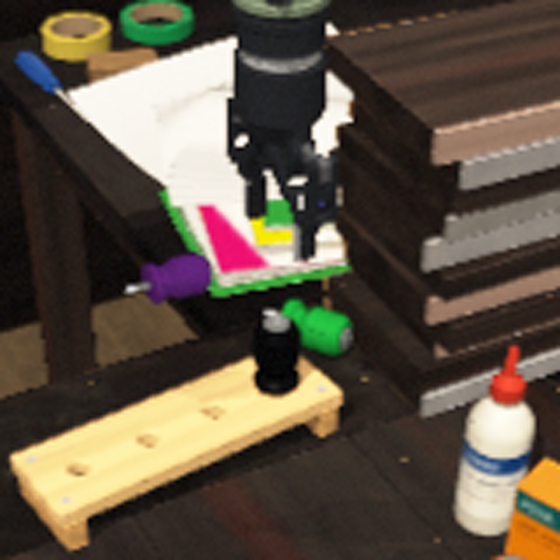

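The gripper is above the black foot (275,350), the stack is clear, and the purple and green look-alikes are at rest. Picking up the black foot.

```bash
python3 -m pendant '[0.85,0,0.001,0.03,0,0,0, 0.85,0,0.001,0.06,0,0,0, 0.85,0,0.001,0.085,0,0,0, 0.85,0,0.001,0.11,0,0,0, 0.85,0,0.001,0.128,0,0,0, 0.85,0,0.001,0.128,0,0,0, 0,0,0.001,0.128,0,0,0, 0,0,0.001,0.128,0,0,0, 0,0,0.001,0.128,0,0,0, 0,0,0.001,0.128,0,0,0, 0,0,0.001,0.128,0,0,0, 0,0,0.001,0.128,0,0,0, 0,0,0.001,0.128,0,0,0]'; python3 go.py
python3 -m pendant '[0,0,0,-0.02,0,0,0, 0,0,0,-0.045,0,0,0, 0,0,0,-0.07,0,0,0, 0,0,0,-0.1,0,0,0, 0,0,0,-0.11,0,0,0, 0,0,0,-0.11,0,0,0, 0,0,0,-0.11,0,0,0]'; python3 go.py .5945 -.231 .177
```

```text
time: 20.5
tcp_pos: [0.662, 0.1187, 0.0735]
orientation: [-0.079, 3.137, -0.001]
ft_force: [-2.2, -0.3, 7.4]
grip_width: 0.0425
finger_force: 61.5
t 20.5 tcp [0.662  0.1187 0.0735] y [-0.05   0.999 -0.001] z [ 0.004 -0.001 -1.   ] F [-2.2 -0.3  7.4] w 0.0425 ff 61.539883869700134
time: 21.08
tcp_pos: [0.6605, 0.119, 0.1812]
orientation: [-0.079, 3.14, 0.0]
ft_force: [-0.6, 0.4, -1.4]
grip_width: 0.0423
finger_force: 61.2
t 21.08 tcp [0.6605 0.119  0.1812] y [-0.05   0.999 -0.   ] z [ 0.001  0.    -1.   ] F [-0.6  0.4 -1.4] w 0.0423 ff 61.23030221555382
shift [ 0.0835 -0.3462  0.0041]
```

```bash
python3 -m pendant '[0,0.0835,-0.346,0,0,0,0, 0,0.0835,-0.346,0,0,0,0, 0,0.0835,-0.346,0,0,0,0, 0,0.0835,-0.346,0,0,0,0, 0,0.0835,-0.346,0,0,0,0, 0,0.0835,-0.346,0,0,0,0, 0,0.0835,-0.346,0,0,0,0, 0,0.0835,-0.346,0,0,0,0, 0,0.0835,-0.346,0,0,0,0, 0,0.0835,-0.346,0,0,0,0, 0,0.0835,-0.346,0,0,0,0, 0,0.0835,-0.346,0,0,0,0, 0,0.0835,-0.346,0,0,0,0, 0,0.0835,-0.346,0,0,0,0]'; python3 go.py .5945 -.231 .0735
python3 -m pendant '[0,0,-0.001,0.03,0,0,0, 0,0,-0.001,0.055,0,0,0, 0,0,-0.001,0.072,0,0,0, 0,0,-0.001,0.084,0,0,0, 0,0,-0.001,0.084,0,0,0, 0,0,-0.001,0.084,0,0,0]'; python3 go.py .5945 -.231 .0735
```

```text
time: 22.25
tcp_pos: [0.5944, -0.2292, 0.1807]
orientation: [0.082, -3.14, -0.001]
ft_force: [0.1, 0.6, -0.5]
grip_width: 0.0425
finger_force: 61.4
t 22.25 tcp [ 0.5944 -0.2292  0.1807] y [-0.052  0.999  0.001] z [-0.001  0.001 -1.   ] F [ 0.1  0.6 -0.5] w 0.0425 ff 61.40323128551245
shift [-1.000e-04 -1.900e-03  1.072e-01]
time: 22.75
tcp_pos: [0.5945, -0.2311, 0.0972]
orientation: [0.081, -3.14, -0.001]
ft_force: [0.5, 0.4, -0.7]
grip_width: 0.0425
finger_force: 61.4
t 22.75 tcp [ 0.5945 -0.2311  0.0972] y [-0.051  0.999  0.   ] z [-0.001  0.    -1.   ] F [ 0.5  0.4 -0.7] w 0.0425 ff 61.37213995680213
shift [-0.      0.0001  0.0237]
```

```bash
python3 -m pendant '[0,0,0,0.01,0,0,0, 0,0,0,0.017,0,0,0, 0,0,0,0.022,0,0,0, 0,0,0,0.024,0,0,0, 0,0,0,0.024,0,0,0, 0,0,0,0.024,0,0,0]'; python3 go.py .5945 -.231 .0735
```

```text
time: 23.25
tcp_pos: [0.5945, -0.2319, 0.0736]
orientation: [-0.079, 3.14, -0.0]
ft_force: [-2.0, 0.1, 0.9]
grip_width: 0.0424
finger_force: 61.6
t 23.25 tcp [ 0.5945 -0.2319  0.0736] y [-0.05   0.999 -0.   ] z [ 0. -0. -1.] F [-2.   0.1  0.9] w 0.0424 ff 61.57548576593399
shift [-0.0001  0.0009  0.0001]
```

```bash
python3 -m pendant '[0.8,0,0,0,0,0,0, 0.8,0,0,0,0,0,0, 0.8,0,0,0,0,0,0, 0.8,0,0,0,0,0,0, 0.8,0,0,0,0,0,0, 0.8,0,0,0,0,0,0, 0.8,0,0,-0.03,0,0,0, 0.8,0,0,-0.06,0,0,0, 0.8,0,0,-0.095,0,0,0, 0.8,0,0,-0.13,0,0,0, 0.8,0,0,-0.15,0,0,0, 0.8,0,0,-0.15,0,0,0, 0.8,0,0,-0.15,0,0,0]'
python3 - <<'E'
from h import *
b=capture('scene')[110:310,170:370,::-1]; cv2.imwrite('pics/g9.png',cv2.resize(b,(560,560),interpolation=2))
E
```

```text
time: 24.33
tcp_pos: [0.5953, -0.2323, 0.2248]
orientation: [-0.079, 3.138, -0.003]
ft_force: [0.5, 0.4, -1.2]
grip_width: 0.068
finger_force: 0.0
```

View pics/g9.png

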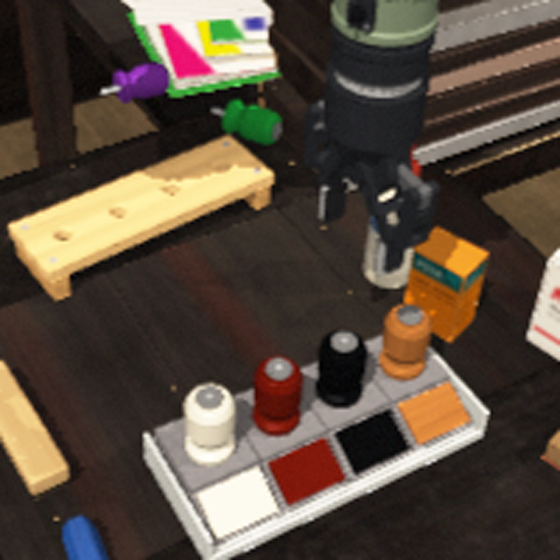

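All four feet stand upright, each behind its own sample: white (210,425), mahogany (277,395), black (342,370) and honey (406,342). The bottle and box have not moved. Handing in.

```bash
python3 -m pendant '[0.8,0,0,0,0,0,0, 0.8,0,0,0,0,0,0, 0.8,0,0,0,0,0,0, 0.8,0,0,0,0,0,0]' | head -2; python3 -c "from rig import hand_in; print(hand_in())"
```

```text
time: 24.72
tcp_pos: [0.594, -0.2316, 0.2221]
the job is handed in; nothing more can be done
None
```

I handed the job in at 24.7 s with the white, honey, mahogany and black feet seated in that order in their own stations and the bottle and box untouched; by the white grasp the arm had knocked over the purple and green look-alike feet, leaving purple on the neighbouring ledge (could count as off the work surface) and green on the bench, and no verdict came back.

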